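Restock the flask lane first in, first out

TASK

Restock the flask lane of the rack first in, first out: bring the two older flasks already in the lane forward, in the order they stand, so that the first is up against the front stop and the second up against the first, and only then load the two new flasks, which stand on the worktop left or right of the rack, into the lane behind them (either new one first). All four must end upright in one closed-up row on the lane floor, practically touching, let go of; keep the flasks upright and leave the jars in the next lane and the other glassware on the bench where they are (the flask far back at the left among the stored bottles is not part of this).

Things in the scene. Friction and masses are not known exactly. Their poses are not given: they have to be found in the camera images.
- stock_rack: two-lane sheet-metal rack, fixed, 306 x 145 mm. Origin at worktop height under the middle of the flask lane; x from the front stop (robot side) to the open back, y across towards the jar lane. Lane floor 8 mm above the worktop. Flask lane x -150..150, y -38..38 mm, 5 mm walls, tops 41 mm above the worktop; stop's inner face x = -150, top 35 mm; no back wall. Jar lane y 43..94 mm
- lane_front (a point): middle of the flask lane's floor at the inner face of the front stop (8 mm above the worktop); axes as the rack's
- lane_back (a point): middle of the flask lane's floor at its open back end (8 mm above the worktop), 300 mm from lane_front
- old_first_centre (a point): the older stock flask that stands nearer the front stop in the lane at the start: identical 100 ml conical flask with rubber stopper, 67 mm across the base, 106 mm tall, neck and stopper 28 mm across from 62 to 105 mm above its underside; about 0.12 kg. This point is on its axis, 53 mm above its underside; z up; held by the neck it can swing in the grip if it drags
- old_second_centre (a point): the older stock flask that stands behind the first one in the lane at the start: identical 100 ml conical flask with rubber stopper, 67 mm across the base, 106 mm tall, neck and stopper 28 mm across from 62 to 105 mm above its underside; about 0.12 kg. This point is on its axis, 53 mm above its underside; z up; held by the neck it can swing in the grip if it drags
- new_a_centre (a point): one of the two new flasks, standing on the worktop outside the rack: identical 100 ml conical flask with rubber stopper, 67 mm across the base, 106 mm tall, neck and stopper 28 mm across from 62 to 105 mm above its underside; about 0.12 kg. This point is on its axis, 53 mm above its underside; z up; held by the neck it can swing in the grip if it drags
- new_b_centre (a point): the other new flask, standing on the worktop outside the rack: identical 100 ml conical flask with rubber stopper, 67 mm across the base, 106 mm tall, neck and stopper 28 mm across from 62 to 105 mm above its underside; about 0.12 kg. This point is on its axis, 53 mm above its underside; z up; held by the neck it can swing in the grip if it drags
- jar_1: screw-cap sample jar in the neighbouring jar lane, 45 mm across, 63 mm tall, loose; leave alone. Origin at the centre of its underside
- jar_2: screw-cap sample jar in the neighbouring jar lane, 45 mm across, 63 mm tall, loose; leave alone. Origin at the centre of its underside
- jar_3: screw-cap sample jar in the neighbouring jar lane, 45 mm across, 63 mm tall, loose; leave alone. Origin at the centre of its underside
- big_beaker: glass beaker, 77 mm across, 92 mm tall, loose on the worktop; leave alone. Origin at the centre of its underside
- small_beaker: smaller glass beaker, 62 mm across, 70 mm tall, loose on the worktop; leave alone. Origin at the centre of its underside
- white_funnel: white funnel standing mouth down, 69 mm across, 73 mm tall, loose on the worktop; leave alone. Origin at the centre of its underside
- crucible: white crucible, 44 mm across, 36 mm tall, loose on the worktop; leave alone. Origin at the centre of its underside
Things that resemble listed ones, but are neither listed nor needed, are in the scene too. Leave any green look-alike of the part that bears old_second_centre alone.

How it is judged:
On the way:
1. both old flasks stand forward in the lane, first against the stop and second against it, while both new ones are still out of the lane (y of old_first_centre in the frame of stock_rack between -0.012 and 0.012 m and z of old_first_centre in the frame of stock_rack between 0.055 and 0.067 m and angle between each of old_first_centre, old_second_centre's own z axis and vertical below 0.1 rad and y of old_second_centre in the frame of stock_rack between -0.012 and 0.012 m and z of old_second_centre in the frame of stock_rack between 0.055 and 0.067 m and x of old_first_centre in the frame of stock_rack below -0.1065 m and distance between old_first_centre and old_second_centre below 0.077 m and x of old_second_centre in the frame of stock_rack above -0.07 m and (y of new_a_centre in the frame of stock_rack above 0.06 m or y of new_a_centre in the frame of stock_rack below -0.06 m or x of new_a_centre in the frame of stock_rack above 0.2 m) and (y of new_b_centre in the frame of stock_rack above 0.06 m or y of new_b_centre in the frame of stock_rack below -0.06 m or x of new_b_centre in the frame of stock_rack above 0.2 m)), for 0.2 s.
At the end, for the whole second after the job is handed in: All four flasks stand upright (within 0.1 rad) on the flask lane's floor, at rest: old_first within 10 mm of the front stop, old_second behind it, then the two new ones in either order, each gap between neighbours under 10 mm (y of old_first_centre in the frame of stock_rack between -0.012 and 0.012 m and z of old_first_centre in the frame of stock_rack between 0.055 and 0.067 m and angle between each of old_first_centre, old_second_centre, new_a_centre, new_b_centre's own z axis and vertical below 0.1 rad and y of old_second_centre in the frame of stock_rack between -0.012 and 0.012 m and z of old_second_centre in the frame of stock_rack between 0.055 and 0.067 m and x of old_first_centre in the frame of stock_rack below -0.1065 m and distance between old_first_centre and old_second_centre below 0.077 m and x of old_second_centre in the frame of stock_rack above -0.07 m and y of new_a_centre in the frame of stock_rack between -0.012 and 0.012 m and z of new_a_centre in the frame of stock_rack between 0.055 and 0.067 m and y of new_b_centre in the frame of stock_rack between -0.012 and 0.012 m and z of new_b_centre in the frame of stock_rack between 0.055 and 0.067 m and distance between new_a_centre and new_b_centre below 0.077 m and (distance between old_second_centre and new_a_centre below 0.077 m or distance between old_second_centre and new_b_centre below 0.077 m) and x of new_a_centre in the frame of stock_rack between -0.01 and 0.13 m and x of new_b_centre in the frame of stock_rack between -0.01 and 0.13 m and linear speed of each of old_first, old_second, new_a, new_b below 0.02 m/s); the robot touches nothing.
It fails at once if a flask is tipped or laid over (angle between any of old_first_centre, old_second_centre, new_a_centre, new_b_centre's own z axis and vertical above 0.6 rad).
It fails at once if a jar in the neighbouring lane is shifted by more than 20 mm (distance of any of jar_1, jar_2, jar_3 from where it was at the start of the episode above 0.02 m).
It fails at once if a bystander (beakers, funnel, crucible) is shifted by more than 25 mm (distance of any of big_beaker, small_beaker, white_funnel, crucible from where it was at the start of the episode above 0.025 m).
It also fails if it takes over 72 s, if anything falls off the work surface, if the arm or the gripper's body presses on something with over 40 N, if the wrist force passes 120 N, or if a joint passes its speed limit or range.

ROBOT

A 7-joint arm with a two-finger parallel gripper is mounted at the origin on a cart in front of the work surface, level with it; the furniture and walls round the work are solid. World frame = base frame: x ahead of the robot, y to its left, z up, the work surface at z = 0. Lengths are in m, angles in rad, forces in N, time in s.
With the tool pointing down it reaches from about 0.35 to 0.9 m from the base axis. Payload 7.2 kg.
Tool frame: the origin (TCP) lies on the centre line of the jaws, within the pads' length; the fingertips stand 11 mm ahead of it and the grasp point (between the pads) lies 8 mm behind it; z points along the fingers, y is the line along which they close (so a half turn about z gives the same grasp; the last joint's range is limited). The gripper opens to 88 mm and grips with 3 to 60 N. Pads are 20 mm wide; open, the fingers measure 115 mm over their backs; the gripper's body (75 mm by 178 mm) begins 61 mm behind the grasp point.
Start: joints at [1.207, 0.411, -0.013, 1.596, 0.006, 1.134, -0.082], TCP at [0.182, -0.598, 0.234] pointing down, gripper open.
Joint ranges: [-2.95, 2.95], [-0.29, 1.99], [-1.47, 1.44], [0.14, 2.54], [-1.03, 4.17], [0.13, 1.85], [-2.86, 2.86]. Speed limits (rad/s): [2.39, 2.39, 3.01, 3.01, 3.14, 3.14, 3.14].

INTERFACE

Orientations are given as a rotation vector (axis times angle).
In Python, from cell import state, capture, get_calibration, sign_off gives the robot as it stands.
- The arm moves only by the tool arm_command, never from a script. Its argument "moves" is a list of rows, each a list of 7 numbers: the shift along the tool's x, y, z in mm, then the turn, a rotation vector about the tool's x, y, z in rad, then the finger opening in mm, from 0 to 87.8. A call has 1 to 20 rows; each row shifts and turns the commanded pose from where the row before left it, along the tool's axes as they then stand; what a row does not reach is not made up. A row lasts 1/12 s, in which the tool goes at most 41.7 mm and 7.16 degrees, less where a joint would pass 70% of its speed; a pose out of reach is approached as far as the arm can. A call is refused whole if a number of a shift passes 41.7 or a number of a turn 0.125, either way. A call with a gripper value outside its range is refused whole. The fingers move at their own pace and stop on an object; "squeeze" is the grip in N (left out, the last holds). Time passes only in rows, so rows that do not move let the fingers close. It gives the time, the measured TCP pose, the force, the opening and the grip force at its end, in the units of the state.
- state(): the state, without advancing time (a new reading comes with each control period).
- capture(name): name is "scene" or "side" or "wrist"; returns the picture (384x512x3 uint8, red, green, blue); there is no depth.
- get_calibration(name): a dict with "fx", "fy", "cx", "cy" (pixels), "world_from_camera" (4x4, takes a point from camera to world coordinates). Camera axes: x right, y up, looking along -z (the intrinsics and any distortion apply to the point x, -y, -z); pixel columns grow to the right and rows downward; lengths in m; the calibration is good to about 2 mm. A picture is of the moment at which its call begins: read the wrist's pose just before it. get_calibration takes no time and is no camera call; for the wrist camera it gives the pose at the moment of the call.
- sign_off(): hands the job in; it is judged then, once.
The state is a dict: "time": time; "qpos": joint angles; "dq": joint speeds; "joint_torque": joint torques, N m; "eef_pos": TCP position; "eef_rot": TCP orientation; "contact_force": force on the tool from outside, world axes, zero at the start; "torque": the same for the moment, N m; "opening": finger opening in m; "finger_force": force on a finger pad.
Only numpy, scipy, OpenCV 4.12 (cv2) and the standard library are available. Lean on these libraries where they do the work, as an engineer would, in place of code of your own. Each camera call takes 0.05 s, during which the arm holds its last target. There are 200 camera calls.

## Working session

There is one attempt and no reset: what is moved stays moved. The work goes in short steps, Python scripts to look and compute and a tool call to move; the robot and the scene stay as the last step left them, time stands still between calls to the robot, and variables do not carry over. Pictures are saved under pics/ and viewed, at most 10 in all, crops included, and the job is handed in when it is done.

Besides the shell and the picture viewer there is one more tool, called in YAML: its name, and indented under it one key for each argument. arm_command: Moves the arm, as the interface text tells. Its arguments: {"type":"object","properties":{"moves":{"type":"array"},"squeeze":{"type":"number"}},"required":["moves"]}

```bash
mkdir -p pics; python3 - <<'E'
from cell import *
import cv2,numpy as np
np.set_printoptions(precision=4,suppress=True)
for n in("scene","side"):
    c=get_calibration(n);print(n,c)
    cv2.imwrite(f"pics/{n}0.png",cv2.resize(capture(n)[:,:,::-1],(800,600),interpolation=cv2.INTER_CUBIC))
s=state();print(s)
E
```

```text
scene {'fx': 398.43344257012257, 'fy': 398.43344257012257, 'cx': 260.2654769498813, 'cy': 191.6500621566256, 'world_from_camera': array([[-0.8572,  0.3614, -0.3668,  0.0847],
       [-0.5149, -0.6016,  0.6106,  0.8269],
       [-0.    ,  0.7123,  0.7018,  1.0436],
       [ 0.    ,  0.    ,  0.    ,  1.    ]])}
side {'fx': 387.18824734803405, 'fy': 387.18824734803405, 'cx': 252.75305807285392, 'cy': 190.08657260630602, 'world_from_camera': array([[ 0.9995, -0.0195,  0.0232,  0.6183],
       [ 0.0303,  0.6402, -0.7676, -1.1492],
       [ 0.0001,  0.768 ,  0.6405,  1.0483],
       [ 0.    ,  0.    ,  0.    ,  1.    ]])}
{'time': 0.1, 'qpos': array([ 1.2068,  0.4118, -0.0127,  1.597 ,  0.0056,  1.1343, -0.0822]), 'dq': array([-0.0007, -0.0014, -0.0013, -0.0024,  0.0008,  0.0003, -0.0001]), 'joint_torque': array([  0.0034, -58.91  ,   0.6444, -29.1712,  -0.0537,   0.0146,
         0.0001]), 'eef_pos': array([ 0.182 , -0.5974,  0.2329]), 'eef_rot': array([-3.1059, -0.4627,  0.0005]), 'contact_force': array([-0.1169,  0.7595, -0.0921]), 'torque': array([-0.007 ,  0.067 ,  0.0042]), 'finger_force': 0.0, 'opening': 0.08788697143586073}
```

View pics/scene0.png

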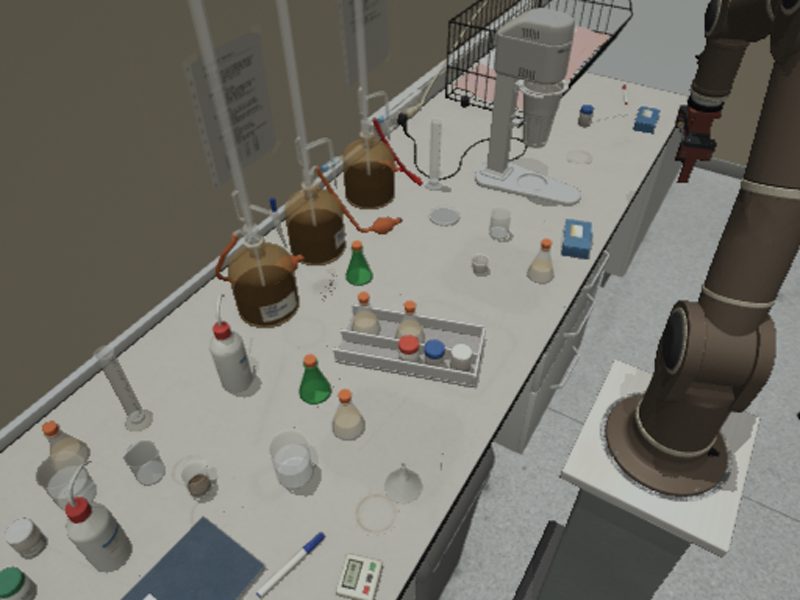

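View pics/side0.png

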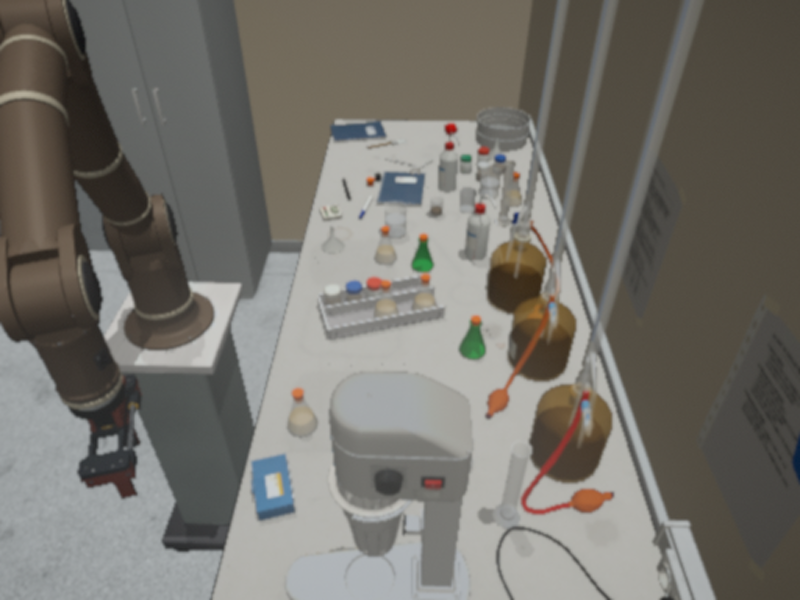

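The scene view shows the rack in the centre. The old flask stoppers are at about (410,307) for the first and (364,299) for the second. The new flasks are at (345,397) on the left and (545,246) on the right. The side view shows the same flasks with stoppers at (386,285), (425,279), (385,231) and (298,394). Next I'll take crops for the rack corners and get the stopper centroids.

```bash
cat > h.py <<'E'
import numpy as np,cv2
from cell import *
np.set_printoptions(precision=4,suppress=True)
def ray(c,p):
    T=c["world_from_camera"]; d=np.array([(p[0]-c["cx"])/c["fx"],-(p[1]-c["cy"])/c["fy"],-1.])
    return T[:3,3],T[:3,:3]@d
def onz(c,p,z):
    o,d=ray(c,p); return o+d*(z-o[2])/d[2]
def tri(cs,ps):
    A=np.zeros((3,3));b=np.zeros(3)
    for c,p in zip(cs,ps):
        o,d=ray(c,p);d=d/np.linalg.norm(d);M=np.eye(3)-np.outer(d,d);A+=M;b+=M@o
    return np.linalg.solve(A,b)
def stoppers(im):
    h=cv2.cvtColor(im,cv2.COLOR_RGB2HSV)
    m=((h[...,0]>3)&(h[...,0]<16)&(h[...,1]>170)&(h[...,2]>130)).astype(np.uint8)
    n,l,st,ce=cv2.connectedComponentsWithStats(m)
    return [(ce[i],st[i,4]) for i in range(1,n) if st[i,4]>15]
E
python3 - <<'E'
from h import *
C={n:get_calibration(n) for n in("scene","side")}
I={n:capture(n) for n in C}
S={n:stoppers(I[n]) for n in C}
for n in C:
    for c,a in S[n]: print(n,c*1.5625,a,onz(C[n],c,.1))
a=I["scene"][185:255,205:320];b=I["side"][165:220,195:290]
a=cv2.resize(a,(690,420),interpolation=cv2.INTER_CUBIC);b=cv2.resize(b,(760,440),interpolation=cv2.INTER_CUBIC)
cv2.imwrite("pics/a1.png",a[:,:,::-1]);cv2.imwrite("pics/b1.png",b[:,:,::-1])
E
```

```text
side [541.9034 323.911 ] 33 [ 0.9283 -0.0998  0.1   ]
side [592.3735 496.596 ] 84 [ 0.9467 -0.5484  0.1   ]
```

View pics/a1.png

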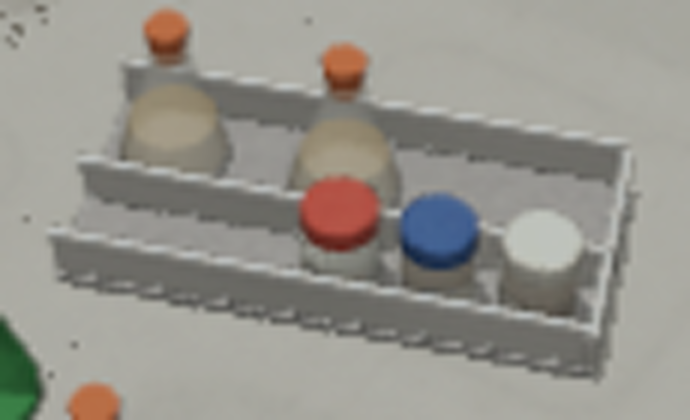

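View pics/b1.png

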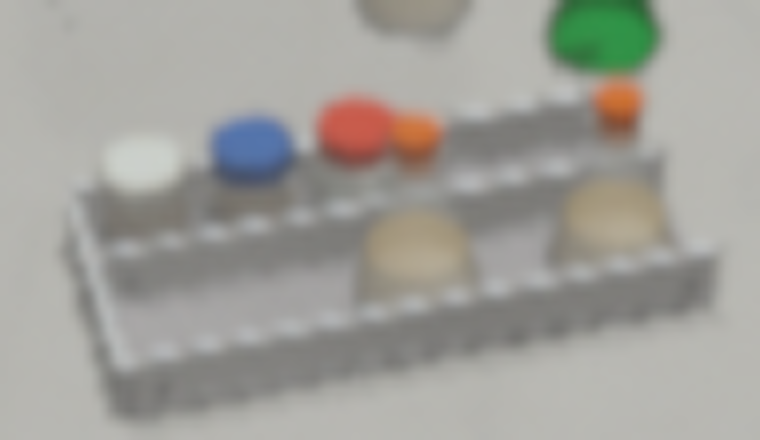

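Crop a (6x) has wall tops from (127,66) to (627,147) for the right wall, (83,160) to (590,245) for the middle and (53,235) to (597,328) for the outer. The stoppers are at (166,34) and (343,70). Crop b (8x) has the right wall top from (118,362) to (708,247), the middle from (112,248) to (657,155), and stoppers at (618,102) and (414,134).

```bash
python3 - <<'E'
from h import *
a=get_calibration("scene");b=get_calibration("side")
A=lambda u,v:(205+u/6-.4,185+v/6-.4); B=lambda u,v:(195+u/8-.4,165+v/8-.4)
for n,p in dict(rb=(127,66),rf=(627,147),mb=(83,160),ob=(53,235),of=(597,328)).items(): print("scene",n,onz(a,A(*p),.041))
for n,p in dict(rf=(118,362),rb=(708,247),mf=(112,248),mb=(657,155),of=(80,190)).items(): print("side",n,onz(b,B(*p),.041))
s=lambda u,v:(u/1.5625,v/1.5625)
print("first",tri((a,b),(A(343,70),B(414,134))))
print("second",tri((a,b),(A(166,34),B(618,102))))
print("newL",tri((a,b),(s(345,397),s(385,231))))
print("newR",tri((a,b),(s(545,246),s(298,394))))
for n,p in dict(funnel=(403,490),beak=(293,480),greenL=(315,395),greenR=(360,280),cruc=(480,270),sbeak=(500,235),blue=(577,250)).items(): print(n,onz(a,s(*p),0))
E
```

```text
scene rb [0.7034 0.0348 0.041 ]
scene rf [ 0.421  -0.0586  0.041 ]
scene mb [0.682 0.11  0.041]
scene ob [0.6637 0.1645 0.041 ]
scene of [0.3768 0.0684 0.041 ]
side rf [ 0.4194 -0.0651  0.041 ]
side rb [0.7041 0.0281 0.041 ]
side mf [0.4067 0.0183 0.041 ]
side mb [0.6799 0.1005 0.041 ]
side of [0.385  0.0631 0.041 ]
first [0.5579 0.0294 0.1086]
second [0.6571 0.0567 0.1093]
newL [0.5463 0.2841 0.0947]
newR [ 0.3926 -0.3243  0.0939]
funnel [0.3811 0.3465 0.    ]
beak [0.5655 0.4339 0.    ]
greenL [0.6476 0.2576 0.    ]
greenR [ 0.764  -0.0804  0.    ]
cruc [ 0.5266 -0.2661  0.    ]
sbeak [ 0.5428 -0.4195  0.    ]
blue [ 0.345  -0.4659  0.    ]
```

arm_command:
  moves:
    - [27,-24.5,0,0,0,0,60]
    - [27,-24.5,0,0,0,0,60]
    - [27,-24.5,0,0,0,0,60]
    - [27,-24.5,0,0,0,0,60]
    - [27,-24.5,0,0,0,0,60]
    - [27,-24.5,0,0,0,0,60]
    - [27,-24.5,0,0,0,0,60]
    - [27,-24.5,0,0,0,0,60]
    - [27,-24.5,0,0,0,0,60]
    - [27,-24.5,0,0,0,0,60]
    - [27,-24.5,0,0,0,0,60]
    - [27,-24.5,0,0,0,0,60]
    - [27,-24.5,0,0,0,0,60]
    - [27,-24.5,0,0,0,0,60]
    - [27,-24.5,0,0,0,0,60]
    - [27,-24.5,0,0,0,0,60]
    - [27,-24.5,0,0,0,0,60]
    - [27,-24.5,0,0,0,0,60]
    - [27,-24.5,0,0,0,0,60]
    - [0,0,0,0,0,-0.022,60]

```text
time: 1.87
eef_pos: [0.5395, 0.0047, 0.2337]
eef_rot: [-3.096, -0.509, -0.004]
contact_force: [0.1, 0.9, 0.6]
opening: 0.0602
finger_force: 0.0
```

```bash
cat >> h.py <<'E'
O=np.array([.550,.0235]);YAW=.317
def rack(p):
    d=np.asarray(p)[:2]-O;c,s=np.cos(YAW),np.sin(YAW);return np.array([c*d[0]+s*d[1],-s*d[0]+c*d[1]])
def tool(p=None):
    from scipy.spatial.transform import Rotation as R
    s=state();M=R.from_rotvec(s["eef_rot"]).as_matrix()
    print("tcp",s["eef_pos"],"rack",rack(s["eef_pos"]),"yaw",np.arctan2(M[1,0],M[0,0]),"z",M[:,2],"t",s["time"],"F",s["contact_force"],"open",s["opening"])
    if p is not None: print("shift mm",1000*M.T@(np.asarray(p)-s["eef_pos"]))
    return s
E
python3 - <<'E'
from h import *
tool([.558,.029,.09])
c=get_calibration("wrist");print(c);im=capture("wrist")
cv2.imwrite("pics/w1.png",cv2.resize(im[:,:,::-1],(800,600),interpolation=cv2.INTER_CUBIC))
E
```

```text
tcp [0.5395 0.0047 0.2337] rack [-0.0158 -0.0146] yaw 0.32582327555697843 z [ 0.0018  0.0042 -1.    ] t 1.8667 F [0.0794 0.8749 0.5716] open 0.0601995570029606
shift mm [ 24.8421 -16.6401 143.8744]
{'fx': 321.8136225210099, 'fy': 321.8136225210099, 'cx': 250.7632121150713, 'cy': 193.66433464980932, 'world_from_camera': array([[ 0.3199,  0.9078,  0.2711,  0.615 ],
       [-0.9474,  0.3074,  0.0888,  0.0298],
       [-0.0028, -0.2853,  0.9584,  0.3847],
       [ 0.    ,  0.    ,  0.    ,  1.    ]])}
```

View pics/w1.png

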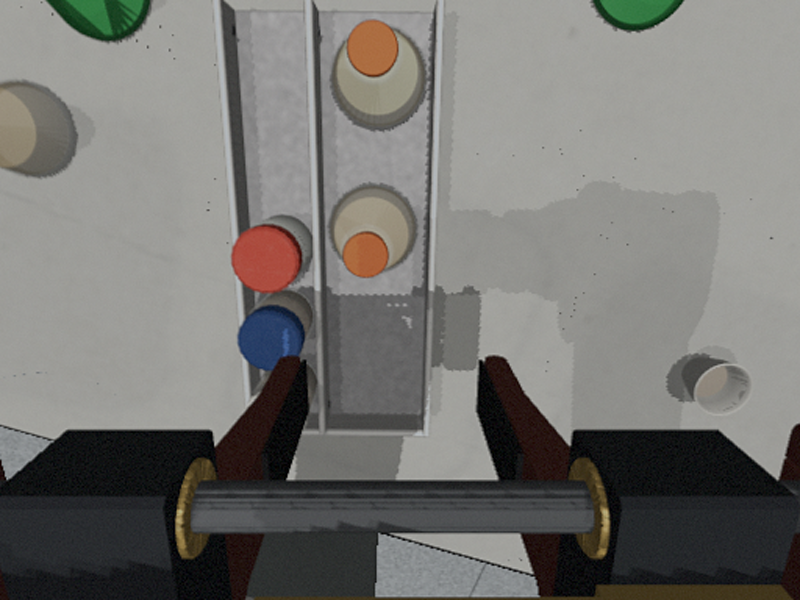

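The wrist view shows the first stopper's top at (366,255) and the second's at (372,47). The right wall top runs from (441,2) to (425,433), the middle wall from (310,2) to (322,432), and the stop's top edge is at row 431.

```bash
python3 - <<'E'
from h import *
c=get_calibration("wrist");s=lambda u,v:(u/1.5625-.2,v/1.5625-.2)
P={n:onz(c,s(*p),z) for n,p,z in [("rb",(440,6),.041),("rf",(425,431),.041),("mb",(310,6),.041),("mf",(322,431),.041),("st",(374,432),.035),("first",(366,255),.113),("second",(372,47),.113),("cru",(708,385),.02)]}
for n,p in P.items(): print(n,p,rack(p))
for n in("r","m"):
    d=P[n+"b"]-P[n+"f"];print(np.arctan2(d[1],d[0]),np.linalg.norm(d))
print(np.linalg.norm(P["rb"]-P["mb"]),np.linalg.norm(P["rf"]-P["mf"]))
E
```

```text
rb [0.7032 0.0268 0.041 ] [ 0.1466 -0.0446]
rf [ 0.4266 -0.063   0.041 ] [-0.1442 -0.0437]
mb [0.678  0.1014 0.041 ] [0.1459 0.0341]
mf [0.4011 0.0123 0.041 ] [-0.145   0.0358]
st [ 0.4096 -0.0269  0.035 ] [-0.1491 -0.0041]
first [0.558  0.0233 0.113 ] [ 0.0076 -0.0027]
second [0.6571 0.0521 0.113 ] [ 0.1107 -0.0062]
cru [ 0.5263 -0.2673  0.02  ] [-0.1132 -0.269 ]
0.3140291822869422 0.2907852229302322
0.3113328679219802 0.2908835547737594
0.07868576818193124 0.07947124910315015
```

arm_command:
  moves:
    - [24,-13.3,0,0,0,0.012,50]
    - [0,0,24,0,0,0,50]
    - [0,0,24,0,0,0,50]
    - [0,0,24,0,0,0,50]
    - [0,0,24,0,0,0,50]
    - [0,0,24,0,0,0,50]
    - [0,0,22,0,0,0,50]
    - [0,0,0,0,0,0,50]
    - [0,0,0,0,0,0,20]
    - [0,0,0,0,0,0,20]
    - [0,0,0,0,0,0,20]
    - [0,0,0,0,0,0,20]
    - [0,0,0,0,0,0,20]
  squeeze: 15

```text
time: 3.0
eef_pos: [0.5561, 0.0183, 0.0927]
eef_rot: [-3.104, -0.479, -0.002]
contact_force: [-1.5, 4.0, 1.9]
opening: 0.0279
finger_force: 15.0
```

arm_command:
  moves:
    - [0,0,-4,0,0,-0.007,20]
    - [0,-1.5,-4,0,0,0,20]
    - [-10,0,0,0,0,0,20]
    - [-15,0,0,0,0,0,20]
    - [-20,0,0,0,0,0,20]
    - [-20,0,0,0,0,0,20]
    - [-15,0,0,0,0,0,20]
    - [-10,0,0,0,0,0,20]
    - [-6,0,0,0,0,0,20]
    - [-4,0,0,0,0,0,20]
    - [0,0,0,0,0,0,20]
    - [0,0,0,0,0,0,20]
    - [0,0,0,0,0,0,20]

```text
time: 4.08
eef_pos: [0.4606, -0.0122, 0.0997]
eef_rot: [3.103, 0.489, -0.0]
contact_force: [-0.2, 1.5, -0.6]
opening: 0.0277
finger_force: 15.0
```

```bash
python3 - <<'E'
from h import *
tool();c=get_calibration("wrist");im=capture("wrist")
cv2.imwrite("pics/w2.png",cv2.resize(im[:,:,::-1],(800,600),interpolation=cv2.INTER_CUBIC))
E
```

```text
tcp [ 0.4606 -0.0122  0.0997] rack [-0.0961 -0.0061] yaw 0.31282499379935974 z [-0.0001 -0.0001 -1.    ] t 4.0833 F [-0.1837  1.4802 -0.6362] open 0.027696354303400766
```

View pics/w2.png

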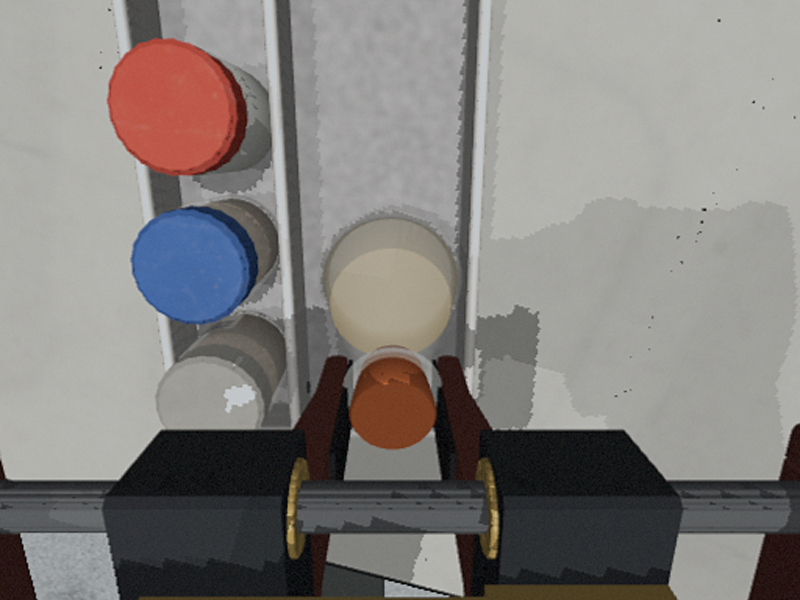

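arm_command:
  moves:
    - [-4,-1.5,0,0,0,0,20]
    - [-4,0,1,0,0,0,20]
    - [0,0,0,0,0,0,20]
    - [0,0,0,0,0,0,20]

```text
time: 4.47
eef_pos: [0.4518, -0.0137, 0.0985]
eef_rot: [3.103, 0.489, -0.001]
contact_force: [-0.2, -0.1, -1.2]
opening: 0.0277
finger_force: 15.0
```

arm_command:
  moves:
    - [-3,0,1,0,0,0,20]
    - [0,0,0,0,0,0,20]
    - [0,0,0,0,0,0,20]

```text
time: 4.72
eef_pos: [0.4492, -0.0143, 0.0976]
eef_rot: [3.103, 0.489, -0.0]
contact_force: [0.0, -0.6, -1.7]
opening: 0.0277
finger_force: 15.0
```

arm_command:
  moves:
    - [-3,0,1,0,0,0,20]
    - [0,0,0,0,0,0,20]
    - [0,0,0,0,0,0,20]

```text
time: 4.97
eef_pos: [0.4463, -0.0152, 0.0966]
eef_rot: [3.103, 0.489, -0.0]
contact_force: [0.1, -0.2, -0.5]
opening: 0.0272
finger_force: 15.0
```

arm_command:
  moves:
    - [-3,0,0,0,0,0,20]
    - [0,0,0,0,0,0,20]
    - [0,0,0,0,0,0,20]

```text
time: 5.22
eef_pos: [0.4434, -0.0161, 0.0967]
eef_rot: [3.103, 0.489, -0.0]
contact_force: [-0.2, -0.2, -1.1]
opening: 0.0278
finger_force: 15.0
```

```bash
python3 - <<'E'
from h import *
tool();im=capture("wrist")
w=cv2.resize(im[:,:,::-1],(800,600),interpolation=cv2.INTER_CUBIC)
o=cv2.imread("pics/w2.png")
for n,(x0,x1,y0,y1) in dict(body=(322,462,212,345),stop=(345,440,345,440)).items():
    r=cv2.matchTemplate(w[y0-30:y1+30,x0-30:x1+30],o[y0:y1,x0:x1],cv2.TM_CCOEFF_NORMED)
    _,m,_,l=cv2.minMaxLoc(r);print(n,m,l[0]-30,l[1]-30)
both=np.hstack([o[200:450,280:500],w[200:450,280:500]])
cv2.imwrite("pics/w3.png",cv2.resize(both,None,fx=1.8,fy=1.8))
E
```

```text
tcp [ 0.4434 -0.0161  0.0967] rack [-0.1136 -0.0044] yaw 0.31275664022603783 z [-0.0001 -0.0001 -1.    ] t 5.2167 F [-0.2468 -0.2398 -1.0994] open 0.027760727944347363
body 0.9402561187744141 1 0
stop 0.9846934676170349 0 0
```

View pics/w3.png

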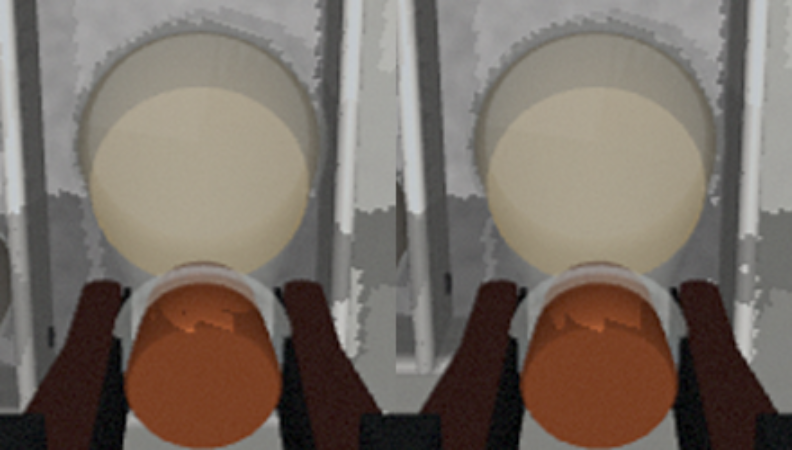

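```bash
python3 - <<'E'
from h import *
s=tool();c=get_calibration("wrist");q=lambda u,v:((u/1.8+280)/1.5625-.2,(v/1.8+200)/1.5625-.2)
for n,p,z in [("wall end outer",(425-396,372),.041),("stop inner",(440-396,350),.035),("stop outer",(440-396,372),.035),("back rim of base",(200,31),.0105),("stopper top",(203,388),.116)]:
    P=onz(c,q(*p),z);print(n,P,rack(P)-rack(s["eef_pos"]))
E
```

```text
tcp [ 0.4436 -0.0161  0.0967] rack [-0.1134 -0.0044] yaw 0.3127116205670937 z [ 0.0002 -0.     -1.    ] t 5.2667 F [ 0.0491  0.3634 -1.0752] open 0.027741922882901757
wall end outer [0.4   0.016 0.041] [-0.0314  0.044 ]
stop inner [0.4039 0.0141 0.035 ] [-0.0283  0.0411]
stop outer [0.3978 0.0125 0.035 ] [-0.0347  0.0414]
back rim of base [ 0.4916 -0.0001  0.0105] [0.0506 0.0003]
stopper top [ 0.4494 -0.0143  0.116 ] [ 0.006  -0.0001]
```

arm_command:
  moves:
    - [0,0,2,0,0,0,20]
    - [0,0,1,0,0,0,20]
    - [0,0,1,0,0,0,20]
    - [0,0,0,0,0,0,20]
    - [0,0,0,0,0,0,20]

```text
time: 5.68
eef_pos: [0.4464, -0.0153, 0.0942]
eef_rot: [3.103, 0.49, 0.009]
contact_force: [1.4, 0.7, 12.6]
opening: 0.0276
finger_force: 15.0
```

arm_command:
  moves:
    - [0,0,0,0,0,0,34]
    - [0,0,0,0,0,0,40]
    - [0,0,0,0,0,0,46]
    - [0,0,0,0,0,0,50]
    - [0,0,0,0,0,0,50]

```text
time: 6.1
eef_pos: [0.4433, -0.0161, 0.0924]
eef_rot: [-3.103, -0.489, 0.001]
contact_force: [0.3, -0.1, -0.1]
opening: 0.0498
finger_force: 0.0
```

```bash
python3 - <<'E'
from h import *
s=tool();c=get_calibration("wrist");im=capture("wrist")
w=cv2.resize(im[:,:,::-1],(800,600),interpolation=cv2.INTER_CUBIC)
o=cv2.imread("pics/w2.png")
for n,(x0,x1,y0,y1) in dict(body=(322,462,212,345),stop=(345,440,345,440)).items():
    r=cv2.matchTemplate(w[y0-30:y1+30,x0-30:x1+30],o[y0:y1,x0:x1],cv2.TM_CCOEFF_NORMED)
    _,m,_,l=cv2.minMaxLoc(r);print(n,m,l[0]-30,l[1]-30)
E
```

```text
tcp [ 0.4433 -0.0161  0.0924] rack [-0.1137 -0.0044] yaw 0.31269414734753087 z [-0.0006 -0.     -1.    ] t 6.1 F [ 0.3023 -0.1354 -0.0571] open 0.04978623906596404
body 0.565860390663147 6 -9
stop 0.2168378084897995 -27 -28
```

```bash
python3 - <<'E'
from h import *
cv2.imwrite("pics/w4.png",cv2.resize(np.vstack([capture("wrist")[90:300,150:400,::-1]]),(750,600)) )
E
```

```text
(no output)
```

View pics/w4.png

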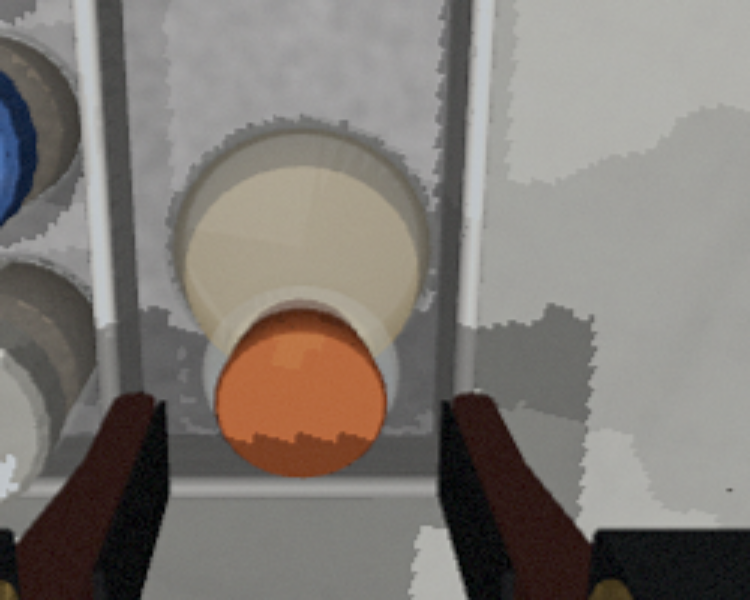

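The released flask stands with its stopper at crop (301,392), base back rim at (301,128) and base sides at columns 175 and 428. The stop's rim is at rows 478–498.

```bash
python3 - <<'E'
from h import *
s=tool();c=get_calibration("wrist");q=lambda u,v:(u/3+150-.3,v/2.857+90-.3)
t=rack(s["eef_pos"])
for n,p,z in [("stop in",(300,479),.035),("stop out",(300,498),.035),("stopfloor in",(300,436),.008),("rim back",(301,128),.010),("L",(175,245),.012),("R",(428,245),.012),("stopper",(301,392),.113),("wallL",(110,300),.041),("wallR",(474,300),.041)]:
    P=onz(c,q(*p),z);print(n,P,rack(P)-t)
E
```

```text
tcp [ 0.4434 -0.0161  0.0925] rack [-0.1136 -0.0044] yaw 0.3127189238426302 z [-0.0004  0.     -1.    ] t 6.2 F [-0.7202  0.0952  0.1107] open 0.04964097865940175
stop in [ 0.4142 -0.0247  0.035 ] [-0.0304  0.0009]
stop out [ 0.4091 -0.0263  0.035 ] [-0.0358  0.001 ]
stopfloor in [ 0.4133 -0.0249  0.008 ] [-0.0314  0.001 ]
rim back [0.4947 0.0011 0.01  ] [0.0541 0.0003]
L [0.457  0.0214 0.012 ] [0.0246 0.0314]
R [ 0.4761 -0.0378  0.012 ] [ 0.0243 -0.0308]
stopper [ 0.4678 -0.0078  0.113 ] [0.0257 0.0003]
wallL [0.448  0.0299 0.041 ] [0.0186 0.0422]
wallR [ 0.4725 -0.046   0.041 ] [ 0.0183 -0.0374]
```

arm_command:
  moves:
    - [12,0,0,0,0,0,50]
    - [11,0,0,0,0,0,50]
    - [0,0,0,0,0,0,50]
    - [0,0,0,0,0,0,20]
    - [0,0,0,0,0,0,20]
    - [0,0,0,0,0,0,20]
    - [0,0,0,0,0,0,20]
  squeeze: 35

```text
time: 6.78
eef_pos: [0.4651, -0.0091, 0.0925]
eef_rot: [3.103, 0.489, -0.001]
contact_force: [-0.5, 0.4, -0.3]
opening: 0.0271
finger_force: 35.0
```

arm_command:
  moves:
    - [0,0,-2,0,0,0,20]
    - [0,0,-2,0,0,0,20]
    - [0,0,0,0,0,0,20]
    - [-2,0,0,0,0,0,20]
    - [-4,0,0,0,0,0,20]
    - [-5,0,0,0,0,0,20]
    - [-4,0,0,0,0,0,20]
    - [-3,0,0,0,0,0,20]
    - [0,0,0,0,0,0,20]
    - [0,0,0,0,0,0,20]

```text
time: 7.62
eef_pos: [0.4483, -0.0147, 0.0967]
eef_rot: [3.103, 0.489, 0.0]
contact_force: [-0.3, -0.1, -2.0]
opening: 0.0275
finger_force: 35.0
```

```bash
sed -i 's/^O=.*/O=np.array([.5558,.0232]);YAW=.313/' h.py; cat >> h.py <<'E'
def hold():
    "stopper top and base back rim, rack frame relative to TCP, from wrist picture"
    s=tool();c=get_calibration("wrist");im=capture("wrist");t=rack(s["eef_pos"])
    h=cv2.cvtColor(im,cv2.COLOR_RGB2HSV)
    m=((h[...,0]>3)&(h[...,0]<16)&(h[...,1]>150)&(h[...,2]>60)).astype(np.uint8)
    n,l,st,ce=cv2.connectedComponentsWithStats(m)
    for i in range(1,n):
        if st[i,4]>150: print("orange",ce[i],st[i],"at z.11:",rack(onz(c,ce[i],.11)),"rel",rack(onz(c,ce[i],.11))-t)
    return im
E
python3 - <<'E'
from h import *
im=hold();cv2.imwrite("pics/w5.png",im[:,:,::-1])
o=cv2.imread("pics/w2.png");w=cv2.resize(im[:,:,::-1],(800,600),interpolation=cv2.INTER_CUBIC)
for n,(x0,x1,y0,y1) in dict(body=(322,462,212,345),stop=(345,440,345,440)).items():
    r=cv2.matchTemplate(w[y0-60:y1+60,x0-30:x1+30],o[y0:y1,x0:x1],cv2.TM_CCOEFF_NORMED)
    _,m,_,l=cv2.minMaxLoc(r);print(n,m,l[0]-30,l[1]-60)
E
```

```text
tcp [ 0.4483 -0.0147  0.0967] rack [-0.114  -0.0029] yaw 0.3125136647310111 z [ 0.0002 -0.0001 -1.    ] t 7.6167 F [-0.3302 -0.0533 -2.032 ] open 0.02748254708159808
orange [106.4719  40.8541] [  65    0   83   85 3920] at z.11: [-0.013   0.0534] rel [0.1009 0.0563]
orange [250.8009 272.2196] [ 224  243   55   58 2436] at z.11: [-0.1148 -0.0028] rel [-0.0008  0.0001]
body 0.7539752721786499 3 38
stop 0.8019818067550659 0 21
```

arm_command:
  moves:
    - [0,0,2,0,0,0,20]
    - [0,0,1.5,0,0,0,20]
    - [0,0,0,0,0,0,20]
    - [0,0,0,0,0,0,20]

```text
time: 8.0
eef_pos: [0.4483, -0.0144, 0.0929]
eef_rot: [-3.103, -0.49, 0.001]
contact_force: [1.0, 0.4, -1.2]
opening: 0.0276
finger_force: 35.0
```

arm_command:
  moves:
    - [0,0,0.5,0,0,0,30]
    - [0,0,0,0,0,0,35]
    - [0,0,0,0,0,0,42]
    - [0,0,0,0,0,0,50]
    - [0,0,0,0,0,0,50]
    - [0,0,0,0,0,0,50]

```text
time: 8.5
eef_pos: [0.4484, -0.0145, 0.0927]
eef_rot: [3.103, 0.489, 0.0]
contact_force: [-0.1, 0.8, 0.3]
opening: 0.05
finger_force: 0.0
```

```bash
python3 - <<'E'
from h import *
im=hold();cv2.imwrite("pics/w6.png",im[:,:,::-1])
E
```

```text
tcp [ 0.4484 -0.0145  0.0927] rack [-0.1138 -0.0028] yaw 0.31281987869876754 z [ 0.0002 -0.0001 -1.    ] t 8.5 F [-0.0506  0.8124  0.2939] open 0.050043393827176534
orange [103.6694  41.1464] [  61    0   85   88 3887] at z.11: [-0.0136  0.0529] rel [0.1002 0.0558]
orange [250.057  271.9082] [ 224  243   54   58 2419] at z.11: [-0.1121 -0.0024] rel [0.0017 0.0004]
```

arm_command:
  moves:
    - [0,0,-15,0,0,0,50]
    - [0,0,-25,0,0,0,50]
    - [0,0,-30,0,0,0,50]
    - [20,0,-30,0,0,0,50]
    - [30,0,0,0,0,0,50]
    - [30,0,0,0,0,0,50]
    - [30,0,0,0,0,0,50]
    - [30,0,0,0,0,0,50]
    - [20,0,0,0,0,0,50]
    - [10,0,0,0,0,0,50]
    - [0,0,0,0,0,0,50]
    - [0,0,0,0,0,0,50]

```text
time: 9.55
eef_pos: [0.6092, 0.0378, 0.1921]
eef_rot: [-3.103, -0.49, 0.002]
contact_force: [0.3, -0.5, 0.3]
opening: 0.0503
finger_force: 0.0
```

```bash
python3 - <<'E'
from h import *
im=hold();cv2.imwrite("pics/w7.png",im[:,:,::-1])
E
```

```text
tcp [0.6092 0.0378 0.1921] rack [ 0.0553 -0.0026] yaw 0.31315267042789885 z [-0.0015 -0.0001 -1.    ] t 9.55 F [ 0.286  -0.4955  0.3355] open 0.0502848530738225
orange [495.8439  37.6696] [ 476   16   36   41 1153] at z.11: [ 0.1725 -0.1641] rel [ 0.1172 -0.1615]
orange [248.1929 136.5861] [231 120  35  35 964] at z.11: [ 0.1079 -0.0008] rel [0.0526 0.0019]
orange [250.5605 372.6651] [238 362  26  20 430] at z.11: [-0.1047 -0.0024] rel [-0.16    0.0002]
```

arm_command:
  moves:
    - [20,-1,0,0,0,0,50]
    - [20,-1,0,0,0,0,50]
    - [12,0,0,0,0,0,50]
    - [0,0,10,0,0,0,50]
    - [0,0,25,0,0,0,50]
    - [0,0,30,0,0,0,50]
    - [0,0,24,0,0,0,50]
    - [0,0,10,0,0,0,50]
    - [0,0,0,0,0,0,50]
    - [0,0,0,0,0,0,50]

```text
time: 10.43
eef_pos: [0.6584, 0.0553, 0.094]
eef_rot: [3.103, 0.489, -0.001]
contact_force: [0.2, -0.2, 1.1]
opening: 0.0496
finger_force: 0.0
```

```bash
python3 - <<'E'
from h import *
im=hold();cv2.imwrite("pics/w8.png",im[:,:,::-1])
E
```

```text
tcp [0.6584 0.0553 0.094 ] rack [ 0.1075 -0.0011] yaw 0.3125689566973373 z [-0.0005 -0.0002 -1.    ] t 10.4333 F [ 0.1778 -0.2285  1.0981] open 0.04960273270792223
orange [250.0767 270.6299] [ 224  242   54   57 2386] at z.11: [ 0.1091 -0.0007] rel [0.0016 0.0004]
```

arm_command:
  moves:
    - [0,0,0,0,0,0,20]
    - [0,0,0,0,0,0,20]
    - [0,0,0,0,0,0,20]
    - [0,0,0,0,0,0,20]
    - [0,0,-2,0,0,0,20]
    - [0,0,-2,0,0,0,20]

```text
time: 10.98
eef_pos: [0.6587, 0.0557, 0.0976]
eef_rot: [3.103, 0.489, -0.001]
contact_force: [0.2, 0.4, -1.9]
opening: 0.0275
finger_force: 35.0
```

arm_command:
  moves:
    - [-3,0,0,0,0,0,20]
    - [-6,0,0,0,0,0,20]
    - [-10,0,0,0,0,0,20]
    - [-13,0,0,0,0,0,20]
    - [-15,0,0,0,0,0,20]
    - [-15,0,0,0,0,0,20]
    - [-15,0,0,0,0,0,20]
    - [-15,0,0,0,0,0,20]
    - [-15,0,0,0,0,0,20]
    - [-12,0,0,0,0,0,20]
    - [-9,0,0,0,0,0,20]
    - [-6,0,0,0,0,0,20]
    - [-4,0,0,0,0,0,20]
    - [0,0,0,0,0,0,20]
    - [0,0,0,0,0,0,20]

```text
time: 12.23
eef_pos: [0.5281, 0.0133, 0.0978]
eef_rot: [-3.103, -0.489, -0.001]
contact_force: [0.8, -0.2, -2.1]
opening: 0.0278
finger_force: 35.0
```

```bash
cat >> h.py <<'E'
def body(im,ref="pics/w5.png"):
    "pixel shift of the held flask's body against the well held first one"
    o=cv2.imread(ref)[:,:,::-1]
    for n,(x0,x1,y0,y1) in dict(body=(206,296,158,242),stop=(222,280,244,302)).items():
        r=cv2.matchTemplate(im[y0-25:y1+25,x0-20:x1+20],np.ascontiguousarray(o[y0:y1,x0:x1]),cv2.TM_CCOEFF_NORMED)
        _,m,_,l=cv2.minMaxLoc(r);print(n,m,l[0]-20,l[1]-25)
E
python3 - <<'E'
from h import *
im=hold();body(im);cv2.imwrite("pics/w9.png",im[:,:,::-1])
E
```

```text
tcp [0.5281 0.0133 0.0978] rack [-0.0294 -0.0008] yaw 0.312775693884341 z [ 0.0006  0.0001 -1.    ] t 12.2333 F [ 0.8099 -0.1513 -2.1026] open 0.027750951110493752
orange [129.9074 193.3893] [  94  166   73   59 1577] at z.11: [0.0091 0.0535] rel [0.0385 0.0544]
orange [250.7669 272.22  ] [ 224  244   54   57 2359] at z.11: [-0.0309 -0.0008] rel [-0.0014  0.0001]
orange [253.6988 377.4819] [237 372  35  10 249] at z.11: [-0.0952 -0.0023] rel [-0.0658 -0.0015]
body 0.9603705406188965 0 0
stop 0.9498823285102844 0 0
```

arm_command:
  moves:
    - [-3,0,0,0,0,0,20]
    - [-5,0,0,0,0,0,20]
    - [-5,0,0,0,0,0,20]
    - [-3,0,0,0,0,0,20]
    - [0,0,0,0,0,0,20]
    - [0,0,2,0,0,0,20]
    - [0,0,1.5,0,0,0,20]
    - [0,0,0,0,0,0,20]
    - [0,0,0,0,0,0,20]

```text
time: 13.03
eef_pos: [0.5127, 0.0084, 0.0945]
eef_rot: [3.103, 0.489, 0.0]
contact_force: [-1.3, -0.1, 4.8]
opening: 0.0276
finger_force: 35.0
```

```bash
python3 - <<'E'
from h import *
im=hold();body(im)
E
```

```text
tcp [0.5127 0.0084 0.0945] rack [-0.0456 -0.0008] yaw 0.31290034186144083 z [ 0.0003 -0.0002 -1.    ] t 13.0333 F [-1.2691 -0.0833  4.8088] open 0.027590335171337008
orange [124.3383 174.0954] [  87  136   74   75 2548] at z.11: [0.0025 0.0537] rel [0.0481 0.0545]
orange [250.7681 272.2306] [ 224  243   54   58 2363] at z.11: [-0.0451 -0.0008] rel [0.0005 0.0001]
orange [253.8467 370.0348] [233 356  43  26 920] at z.11: [-0.103  -0.0024] rel [-0.0574 -0.0015]
body 0.9552524089813232 0 0
stop 0.9455898404121399 0 0
```

arm_command:
  moves:
    - [0,0,0.5,0,0,0,30]
    - [0,0,0,0,0,0,35]
    - [0,0,0,0,0,0,42]
    - [0,0,0,0,0,0,50]
    - [0,0,0,0,0,0,50]
    - [0,0,0,0,0,0,50]

```text
time: 13.58
eef_pos: [0.5124, 0.0083, 0.0936]
eef_rot: [-3.103, -0.489, 0.0]
contact_force: [-0.4, -0.2, 0.6]
opening: 0.0498
finger_force: 0.0
```

```bash
python3 - <<'E'
from h import *
im=hold();cv2.imwrite("pics/w10.png",im[:,:,::-1])
E
```

```text
tcp [0.5124 0.0083 0.0936] rack [-0.0458 -0.0008] yaw 0.31277579802792416 z [-0.      0.0001 -1.    ] t 13.5833 F [-0.3966 -0.2478  0.6395] open 0.04982248833417614
orange [123.262  174.1517] [  87  137   75   75 2630] at z.11: [0.0025 0.0538] rel [0.0484 0.0546]
orange [250.7997 273.1429] [ 224  244   54   58 2387] at z.11: [-0.0453 -0.0007] rel [0.0005 0.0001]
orange [253.9695 370.478 ] [233 357  43  25 885] at z.11: [-0.1026 -0.0024] rel [-0.0568 -0.0016]
```

arm_command:
  moves:
    - [0,0,-15,0,0,0,50]
    - [0,0,-25,0,0,0,50]
    - [0,0,-30,0,0,0,50]
    - [10,0,-35,0,0,0,50]
    - [20,0,-30,0,0,0,50]
    - [20,0,0,0,0,0,60]
    - [20,0,0,0,0,0,60]
    - [0,0,0,0,0,0,60]
    - [0,0,0,0,0,0,60]

```text
time: 14.38
eef_pos: [0.5791, 0.0303, 0.2281]
eef_rot: [-3.103, -0.49, 0.001]
contact_force: [0.0, 0.1, -0.3]
opening: 0.0602
finger_force: 0.0
```

```bash
python3 - <<'E'
from h import *
im=hold();cv2.imwrite("pics/w11.png",cv2.resize(im[:,:,::-1],(800,600),interpolation=cv2.INTER_CUBIC))
E
```

```text
tcp [0.5791 0.0303 0.2281] rack [ 0.0243 -0.0005] yaw 0.31346626453408344 z [-0.0008  0.0004 -1.    ] t 14.3833 F [ 0.0319  0.0864 -0.3216] open 0.06016451012159396
orange [12.9391 16.8571] [  0   0  32  34 854] at z.11: [0.1615 0.1776] rel [0.1372 0.1781]
orange [475.5078   8.0204] [457   0  41  20 638] at z.11: [ 0.1675 -0.1673] rel [ 0.1432 -0.1669]
orange [251.2183 264.1624] [239 250  26  29 591] at z.11: [-0.0454 -0.0008] rel [-0.0698 -0.0004]
```

View pics/w11.png

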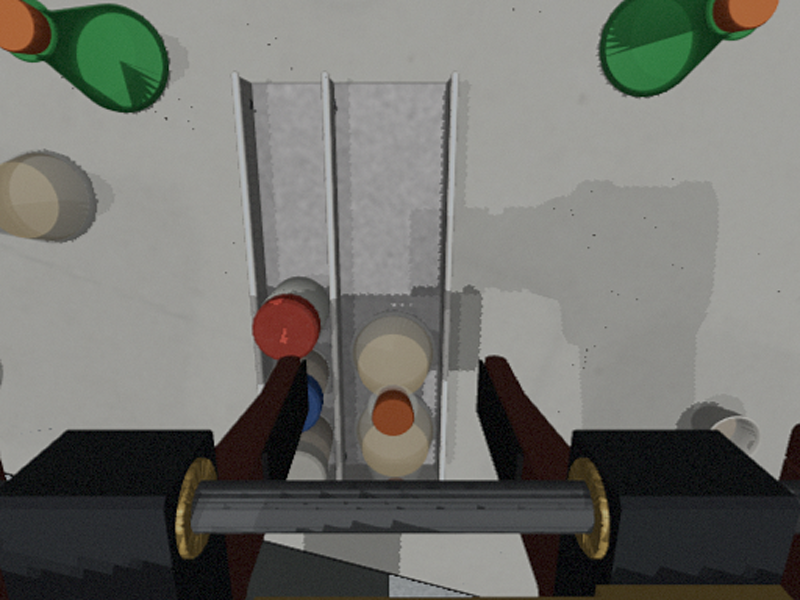

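The second flask's base is at (394,355) and the first's is right in front of it at (395,440). The lane's back ends are at (325,74) and (455,74). New-left's base is at about (51,197), and both green look-alikes are clear of my path.

```bash
python3 - <<'E'
from h import *
c=get_calibration("wrist");s=lambda u,v:(u/1.5625-.2,v/1.5625-.2)
for n,p,z in [("mb",(325,74),.041),("rb",(455,74),.041),("2nd rim back",(394,313),.012),("1st rim front",(395,478),.012),("newL",(51,197),.005),("greenL base",(122,65),.005)]:
    P=onz(c,s(*p),z);print(n,P,rack(P))
E
```

```text
mb [0.6851 0.108  0.041 ] [0.1491 0.0408]
rb [0.7097 0.0317 0.041 ] [ 0.1491 -0.0393]
2nd rim back [0.5419 0.0166 0.012 ] [-0.0152 -0.002 ]
1st rim front [ 0.4018 -0.0298  0.012 ] [-0.1629 -0.003 ]
newL [0.5473 0.2815 0.005 ] [0.0715 0.2483]
greenL base [0.6513 0.2463 0.005 ] [0.1595 0.1829]
```

arm_command:
  moves:
    - [2,-10,0,0,0,0,60]
    - [3,-20,0,0,0,0,60]
    - [4,-28,0,0,0,0,60]
    - [4,-30,0,0,0,0,60]
    - [4,-30,0,0,0,0,60]
    - [4,-30,0,0,0,0,60]
    - [4,-30,0,0,0,0,60]
    - [4,-30,0,0,0,0,60]
    - [1,-22,0,0,0,0,60]
    - [0,-12,0,0,0,0,60]
    - [0,-6,0,0,0,0,60]
    - [0,0,0,0,0,0,60]
    - [0,0,0,0,0,0,60]

```text
time: 15.52
eef_pos: [0.5315, 0.2737, 0.2285]
eef_rot: [3.102, 0.488, -0.0]
contact_force: [0.1, -0.7, 1.1]
opening: 0.0602
finger_force: 0.0
```

```bash
python3 - <<'E'
from h import *
im=hold();cv2.imwrite("pics/w12.png",cv2.resize(im[:,:,::-1],(800,600),interpolation=cv2.INTER_CUBIC))
E
```

```text
tcp [0.5315 0.2737 0.2285] rack [0.0541 0.2458] yaw 0.3118017080222305 z [ 0.0001 -0.0011 -1.    ] t 15.5167 F [ 0.1277 -0.6774  1.1379] open 0.06022261143111134
orange [325.0313  56.883 ] [309  40  33  34 863] at z.11: [0.1636 0.188 ] rel [ 0.1095 -0.0578]
orange [243.1258 170.0435] [229 156  29  29 620] at z.11: [0.0741 0.2522] rel [0.0201 0.0064]
orange [497.1245 287.6667] [488 277  17  26 273] at z.11: [-0.0416  0.0094] rel [-0.0957 -0.2364]
```

arm_command:
  moves:
    - [10,-3.5,0,0,0,0,56]
    - [9.5,-3,10,0,0,0,56]
    - [0,0,25,0,0,0,56]
    - [0,0,30,0,0,0,56]
    - [0,0,30,0,0,0,56]
    - [0,0,25,0,0,0,56]
    - [0,0,15,0,0,0,56]
    - [0,0,8,0,0,0,56]
    - [0,0,0,0,0,0,56]
    - [0,0,0,0,0,0,56]

```text
time: 16.4
eef_pos: [0.5483, 0.2868, 0.0856]
eef_rot: [3.103, 0.488, -0.0]
contact_force: [-0.1, -0.7, 0.9]
opening: 0.056
finger_force: 0.0
```

```bash
python3 - <<'E'
from h import *
hold()
E
```

```text
tcp [0.5483 0.2868 0.0856] rack [0.074  0.2532] yaw 0.31201909816597295 z [-0.0002 -0.0001 -1.    ] t 16.4 F [-0.1445 -0.6686  0.9367] open 0.05603280837224029
orange [420.9554  68.2652] [ 383   33   75   70 4039] at z.11: [0.164  0.1907] rel [ 0.09   -0.0624]
orange [252.4645 275.058 ] [ 226  246   54   58 2379] at z.11: [0.0783 0.2525] rel [ 0.0043 -0.0007]
```

arm_command:
  moves:
    - [0,0,0,0,0,0,20]
    - [0,0,0,0,0,0,20]
    - [0,0,0,0,0,0,20]
    - [0,0,0,0,0,0,20]
    - [0,0,0,0,0,0,20]
    - [0,0,-3,0,0,0,20]
    - [0,0,-10,0,0,0,20]
    - [0,0,-15,0,0,0,20]
    - [0,0,-20,0,0,0,20]
    - [0,0,-15,0,0,0,20]
    - [0,0,-10,0,0,0,20]
    - [0,0,-4,0,0,0,20]

```text
time: 17.45
eef_pos: [0.5485, 0.2878, 0.1649]
eef_rot: [-3.102, -0.489, -0.004]
contact_force: [-0.4, -0.1, -1.2]
opening: 0.0273
finger_force: 35.0
```

arm_command:
  moves:
    - [0,4,0,0,0,0,20]
    - [0,8,0,0,0,0,20]
    - [0,12,0,0,0,0,20]
    - [0,16,0,0,0,0,20]
    - [0,20,0,0,0,0,20]
    - [0,22,0,0,0,0,20]
    - [0,22,0,0,0,0,20]
    - [0,22,0,0,0,0,20]
    - [0,22,0,0,0,0,20]
    - [0,22,0,0,0,0,20]
    - [0,22,0,0,0,0,20]
    - [0,20,0,0,0,0,20]
    - [0,16,0,0,0,0,20]
    - [0,12,0,0,0,0,20]
    - [0,8,0,0,0,0,20]
    - [0,5,0,0,0,0,20]
    - [0,1,0,0,0,0,20]
    - [0,0,0,0,0,0,20]
    - [0,0,0,0,0,0,20]

```text
time: 19.03
eef_pos: [0.6257, 0.0467, 0.1627]
eef_rot: [-3.102, -0.491, 0.0]
contact_force: [0.3, 0.5, -1.8]
opening: 0.0272
finger_force: 35.0
```

```bash
python3 - <<'E'
from h import *
im=hold();body(im);cv2.imwrite("pics/w13.png",cv2.resize(im[:,:,::-1],(800,600),interpolation=cv2.INTER_CUBIC))
E
```

```text
tcp [0.6257 0.0467 0.1627] rack [0.0738 0.0009] yaw 0.31415637952854625 z [-0.0001  0.0006 -1.    ] t 19.0333 F [ 0.2508  0.5137 -1.8019] open 0.027235287569137817
orange [250.5447 274.6932] [ 224  246   54   57 2383] at z.11: [0.0322 0.0011] rel [-0.0416  0.0002]
orange [252.6857 361.0829] [237 342  32  38 929] at z.11: [-0.0442 -0.0007] rel [-0.118  -0.0015]
body 0.8115854263305664 0 1
stop 0.92954421043396 0 2
```

arm_command:
  moves:
    - [0,1.5,5,0,0,0,20]
    - [0,0,10,0,0,0,20]
    - [0,0,15,0,0,0,20]
    - [0,0,15,0,0,0,20]
    - [0,0,11,0,0,0,20]
    - [0,0,6,0,0,0,20]
    - [0,0,3,0,0,0,20]
    - [-2,0,0,0,0,0,20]
    - [-4,0,0,0,0,0,20]
    - [-6,0,0,0,0,0,20]
    - [-8,0,0,0,0,0,20]
    - [-8,0,0,0,0,0,20]
    - [-8,0,0,0,0,0,20]
    - [-6,0,0,0,0,0,20]
    - [-4,0,0,0,0,0,20]
    - [-3,0,0,0,0,0,20]
    - [-1,0,0,0,0,0,20]
    - [0,0,0,0,0,0,20]
    - [0,0,0,0,0,0,20]

```text
time: 20.67
eef_pos: [0.5792, 0.0288, 0.0977]
eef_rot: [-3.103, -0.489, -0.001]
contact_force: [0.2, -0.2, -0.0]
opening: 0.0276
finger_force: 35.0
```

```bash
python3 - <<'E'
from h import *
im=hold();body(im)
E
```

```text
tcp [0.5792 0.0288 0.0977] rack [ 0.024  -0.0018] yaw 0.312838056327923 z [ 0.0004  0.0001 -1.    ] t 20.6667 F [ 0.1948 -0.1565 -0.0357] open 0.027566070724432408
orange [250.5553 274.7852] [ 224  246   54   57 2379] at z.11: [ 0.0211 -0.0016] rel [-0.0028  0.0002]
orange [249.0149 369.0446] [ 227  353   45   29 1009] at z.11: [-0.0361 -0.0008] rel [-0.06    0.0011]
body 0.9390690326690674 0 1
stop 0.9313493967056274 0 2
```

arm_command:
  moves:
    - [0,0,2,0,0,0,20]
    - [0,0,1.5,0,0,0,20]
    - [0,0,0,0,0,0,20]
    - [0,0,0,0,0,0,20]

```text
time: 21.05
eef_pos: [0.579, 0.0288, 0.094]
eef_rot: [-3.103, -0.489, 0.0]
contact_force: [0.1, -0.1, -1.1]
opening: 0.0272
finger_force: 35.0
```

arm_command:
  moves:
    - [0,0,0.5,0,0,0,30]
    - [0,0,0,0,0,0,35]
    - [0,0,0,0,0,0,42]
    - [0,0,0,0,0,0,50]
    - [0,0,0,0,0,0,50]
    - [0,0,0,0,0,0,50]

```text
time: 21.55
eef_pos: [0.5789, 0.0287, 0.0937]
eef_rot: [3.103, 0.489, 0.0]
contact_force: [0.3, -0.7, 0.0]
opening: 0.0496
finger_force: 0.0
```

```bash
python3 - <<'E'
from h import *
im=hold()
# shift from a raised pose to newR
print("newR rack",rack([.3926,-.3243]))
E
```

```text
tcp [0.5789 0.0287 0.0937] rack [ 0.0237 -0.0018] yaw 0.31276633065018156 z [ 0.0001 -0.     -1.    ] t 21.55 F [ 0.2692 -0.6783  0.0095] open 0.049586149274636976
orange [252.2221 274.6336] [ 226  246   54   57 2377] at z.11: [ 0.0234 -0.0024] rel [-0.0003 -0.0006]
orange [248.9517 371.3135] [228 358  43  24 807] at z.11: [-0.0338 -0.0008] rel [-0.0575  0.0011]
newR rack [-0.2623 -0.2804]
```

arm_command:
  moves:
    - [0,0,-15,0,0,0,50]
    - [0,0,-25,0,0,0,50]
    - [0,0,-32,0,0,0,50]
    - [0,0,-32,0,0,0,56]
    - [0,0,-30,0,0,0,56]
    - [-10,9,0,0,0,0,56]
    - [-18,17,0,0,0,0,56]
    - [-25,23,0,0,0,0,56]
    - [-25,23,0,0,0,0,56]
    - [-25,23,0,0,0,0,56]
    - [-25,23,0,0,0,0,56]
    - [-25,23,0,0,0,0,56]
    - [-25,23,0,0,0,0,56]
    - [-25,23,0,0,0,0,56]
    - [-25,23,0,0,0,0,56]
    - [-25,23,0,0,0,0,56]
    - [-25,23,0,0,0,0,56]
    - [-18,14,0,0,0,0,56]
    - [-8,8,0,0,0,0,56]
    - [0,0,0,0,0,0,56]

```text
time: 23.27
eef_pos: [0.3735, -0.3314, 0.2274]
eef_rot: [3.104, 0.483, -0.001]
contact_force: [0.2, -0.4, -0.4]
opening: 0.0561
finger_force: 0.0
```

```bash
python3 - <<'E'
from h import *
im=hold();cv2.imwrite("pics/w14.png",cv2.resize(im[:,:,::-1],(800,600),interpolation=cv2.INTER_CUBIC))
E
```

```text
tcp [ 0.3735 -0.3314  0.2274] rack [-0.2826 -0.2813] yaw 0.30852207867518583 z [-0.0007 -0.0004 -1.    ] t 23.2667 F [ 0.2115 -0.4058 -0.4262] open 0.05614524489181678
orange [253.0161 167.4767] [240 154  28  28 621] at z.11: [-0.2601 -0.2833] rel [ 0.0225 -0.002 ]
```

arm_command:
  moves:
    - [11,1,0,0,0,-0.004,56]
    - [10,1,10,0,0,0,56]
    - [0,0,25,0,0,0,56]
    - [0,0,30,0,0,0,56]
    - [0,0,30,0,0,0,56]
    - [0,0,25,0,0,0,56]
    - [0,0,15,0,0,0,56]
    - [0,0,7,0,0,0,56]
    - [0,0,0,0,0,0,56]
    - [0,0,0,0,0,0,56]

```text
time: 24.15
eef_pos: [0.3971, -0.3236, 0.0857]
eef_rot: [-3.101, -0.499, -0.001]
contact_force: [-0.5, 0.6, 1.1]
opening: 0.0565
finger_force: 0.0
```

```bash
python3 - <<'E'
from h import *
hold()
E
```

```text
tcp [ 0.3971 -0.3236  0.0857] rack [-0.2578 -0.2811] yaw 0.3189495458462983 z [ 0.0004  0.0006 -1.    ] t 24.15 F [-0.4608  0.6462  1.0964] open 0.05645191714428411
orange [255.9259 279.6996] [ 230  251   53   57 2347] at z.11: [-0.2559 -0.2833] rel [ 0.0019 -0.0022]
```

arm_command:
  moves:
    - [-3,2,0,0,0,0.006,56]
    - [0,0,0,0,0,0,56]
    - [0,0,0,0,0,0,20]
    - [0,0,0,0,0,0,20]
    - [0,0,0,0,0,0,20]
    - [0,0,0,0,0,0,20]
    - [0,0,0,0,0,0,20]
    - [0,0,-3,0,0,0,20]
    - [0,0,-10,0,0,0,20]
    - [0,0,-20,0,0,0,20]
    - [0,0,-25,0,0,0,20]
    - [0,0,-25,0,0,0,20]
    - [0,0,-25,0,0,0,20]
    - [0,0,-20,0,0,0,20]
    - [0,0,-10,0,0,0,20]
    - [0,0,-4,0,0,0,20]
    - [0,0,0,0,0,0,20]

```text
time: 25.62
eef_pos: [0.3936, -0.3276, 0.2282]
eef_rot: [3.103, 0.486, 0.001]
contact_force: [-0.2, 0.1, -2.8]
opening: 0.0273
finger_force: 35.0
```

```bash
python3 - <<'E'
from h import *
im=hold();body(im)
E
```

```text
tcp [ 0.3936 -0.3276  0.2282] rack [-0.2623 -0.2838] yaw 0.3107345561022987 z [ 0.0007 -0.0008 -1.    ] t 25.6167 F [-0.1682  0.1056 -2.8396] open 0.027318135919225765
orange [250.7364 271.1601] [ 224  242   54   58 2405] at z.11: [-0.3393 -0.2838] rel [-0.077  0.   ]
body 0.9409752488136292 0 0
stop 0.9276975393295288 0 -1
```

arm_command:
  moves:
    - [5,-4,0,0,0,0,20]
    - [10,-7,0,0,0,0,20]
    - [15,-11,0,0,0,0,20]
    - [20,-15,0,0,0,0,20]
    - [20,-15,0,0,0,0,20]
    - [20,-15,0,0,0,0,20]
    - [20,-15,0,0,0,0,20]
    - [20,-15,0,0,0,0,20]
    - [20,-15,0,0,0,0,20]
    - [20,-15,0,0,0,0,20]
    - [20,-15,0,0,0,0,20]
    - [20,-15,0,0,0,0,20]
    - [20,-15,0,0,0,0,20]
    - [20,-15,0,0,0,0,20]
    - [20,-15,0,0,0,0,20]
    - [20,-15,0,0,0,0,20]
    - [20,-15,0,0,0,0,20]
    - [20,-15,0,0,0,0,20]

```text
time: 27.17
eef_pos: [0.6321, 0.0103, 0.2258]
eef_rot: [-3.103, -0.487, 0.004]
contact_force: [0.3, -0.7, -2.6]
opening: 0.0274
finger_force: 35.0
```

arm_command:
  moves:
    - [17,-13,0,0,0,0,20]
    - [15,-11,0,0,0,0,20]
    - [10,-8,0,0,0,0,20]
    - [5,-4,0,0,0,0,20]
    - [0,0,0,0,0,0,20]
    - [0,0,0,0,0,0,20]

```text
time: 27.67
eef_pos: [0.6655, 0.0567, 0.2269]
eef_rot: [3.103, 0.486, -0.002]
contact_force: [1.0, -0.3, -1.6]
opening: 0.0274
finger_force: 35.0
```

```bash
python3 - <<'E'
from h import *
im=hold();body(im);cv2.imwrite("pics/w15.png",cv2.resize(im[:,:,::-1],(800,600),interpolation=cv2.INTER_CUBIC))
E
```

```text
tcp [0.6655 0.0567 0.2269] rack [ 0.1146 -0.0019] yaw 0.3107735572884005 z [-0.0013 -0.0006 -1.    ] t 27.6667 F [ 0.9898 -0.2951 -1.6181] open 0.02738659065024985
orange [455.0046 120.7263] [437 106  37  31 877] at z.11: [ 0.1755 -0.1681] rel [ 0.0608 -0.1662]
orange [ 29.7055 134.1236] [ 12 120  37  30 866] at z.11: [0.1656 0.1796] rel [0.0509 0.1815]
orange [250.7558 271.0405] [ 224  242   54   58 2396] at z.11: [ 0.0382 -0.0017] rel [-0.0764  0.0002]
orange [249.9277 348.1098] [238 341  25  17 346] at z.11: [-0.05   -0.0007] rel [-0.1646  0.0012]
body 0.9015946984291077 0 0
stop 0.9202311038970947 0 -1
```

arm_command:
  moves:
    - [0,-1,8,0,0,0,20]
    - [0,0,15,0,0,0,20]
    - [0,0,22,0,0,0,20]
    - [0,0,25,0,0,0,20]
    - [0,0,25,0,0,0,20]
    - [0,0,18,0,0,0,20]
    - [0,0,10,0,0,0,20]
    - [0,0,6,0,0,0,20]
    - [0,0,0,0,0,0,20]
    - [-3,0,0,0,0,0,20]
    - [-6,0,0,0,0,0,20]
    - [-6,0,0,0,0,0,20]
    - [-5,0,0,0,0,0,20]
    - [-3,0,0,0,0,0,20]
    - [-1,0,0,0,0,0,20]
    - [0,0,0,0,0,0,20]
    - [0,0,0,0,0,0,20]

```text
time: 29.13
eef_pos: [0.6429, 0.0508, 0.0989]
eef_rot: [3.104, 0.486, 0.001]
contact_force: [-0.1, 0.3, -1.8]
opening: 0.0272
finger_force: 35.0
```

```bash
python3 - <<'E'
from h import *
im=hold();body(im);cv2.imwrite("pics/w15.png",cv2.resize(im[:,:,::-1],(800,600),interpolation=cv2.INTER_CUBIC))
E
```

```text
tcp [0.6429 0.0508 0.0989] rack [ 0.0914 -0.0006] yaw 0.31081212810609615 z [ 0.0005 -0.     -1.    ] t 29.1333 F [-0.0608  0.3188 -1.8039] open 0.027193028865541976
orange [250.8027 271.1342] [ 224  242   54   58 2392] at z.11: [ 0.0899 -0.0005] rel [-0.0015  0.0001]
orange [254.5147 367.5503] [ 232  350   46   32 1154] at z.11: [ 0.0312 -0.0024] rel [-0.0602 -0.0018]
body 0.9610795378684998 0 0
stop 0.9468687176704407 0 -1
```

Lowering 5 mm, with a final -1 mm in x to close the gap.

arm_command:
  moves:
    - [-1,0,2,0,0,0,20]
    - [0,0,2,0,0,0,20]
    - [0,0,0.7,0,0,0,20]
    - [0,0,0,0,0,0,20]
    - [0,0,0,0,0,0,20]

```text
time: 29.6
eef_pos: [0.6418, 0.0506, 0.0938]
eef_rot: [-3.104, -0.486, 0.0]
contact_force: [-0.5, -0.2, -0.7]
opening: 0.0276
finger_force: 35.0
```

arm_command:
  moves:
    - [0,0,0.5,0,0,0,30]
    - [0,0,0,0,0,0,35]
    - [0,0,0,0,0,0,42]
    - [0,0,0,0,0,0,50]
    - [0,0,0,0,0,0,50]

```text
time: 30.02
eef_pos: [0.6419, 0.0505, 0.0935]
eef_rot: [3.104, 0.486, 0.0]
contact_force: [0.2, -0.4, 0.6]
opening: 0.0491
finger_force: 0.0
```

arm_command:
  moves:
    - [0,0,-15,0,0,0,50]
    - [0,0,-25,0,0,0,50]
    - [0,0,-32,0,0,0,50]
    - [0,0,-32,0,0,0,50]
    - [0,0,-30,0,0,0,50]
    - [25,0,-30,0,0,0,50]
    - [30,0,-30,0,0,0,50]
    - [30,0,-30,0,0,0,50]
    - [0,0,0,0,0,0,50]

```text
time: 30.77
eef_pos: [0.7271, 0.0786, 0.323]
eef_rot: [-3.102, -0.486, -0.018]
contact_force: [-1.0, -0.2, 1.0]
opening: 0.0501
finger_force: 0.0
```

```bash
python3 - <<'E'
from h import *
im=hold()
a=capture("scene")[170:255,200:325];b=capture("side")[150:225,190:295]
f=lambda x:cv2.resize(x[:,:,::-1],(640,None) if 0 else (430,330),interpolation=cv2.INTER_CUBIC)
w=cv2.resize(im[:,:,::-1],(360,270))
cv2.imwrite("pics/w16.png",np.vstack([np.hstack([cv2.resize(a[:,:,::-1],(400,272),interpolation=cv2.INTER_CUBIC),cv2.resize(b[:,:,::-1],(400,286),interpolation=cv2.INTER_CUBIC)[:272]]),np.hstack([cv2.resize(im[180:384,150:350,::-1],(320,326),interpolation=cv2.INTER_CUBIC),np.zeros((326,480,3),np.uint8)])]))
E
```

```text
tcp [0.7271 0.0786 0.323 ] rack [ 0.1801 -0.0001] yaw 0.3107827261847576 z [ 0.0112  0.0038 -0.9999] t 30.7667 F [-1.0166 -0.2418  0.9629] open 0.050112623659527185
orange [373.1923  27.2165] [ 347    2   53   49 1529] at z.11: [ 0.3307 -0.1262] rel [ 0.1506 -0.1261]
orange [496.2393 160.9641] [ 477  116   35   83 1421] at z.11: [ 0.1915 -0.2815] rel [ 0.0114 -0.2814]
orange [396.9766 173.9297] [386 164  23  21 384] at z.11: [ 0.1766 -0.1696] rel [-0.0035 -0.1695]
orange [ 95.6052 183.0442] [ 84 173  24  21 385] at z.11: [0.1666 0.1811] rel [-0.0135  0.1812]
orange [251.0278 242.1914] [242 232  19  21 324] at z.11: [ 0.0909 -0.0002] rel [-0.0891 -0.0002]
orange [252.9518 290.328 ] [244 280  19  21 311] at z.11: [ 0.0233 -0.0026] rel [-0.1567 -0.0025]
orange [252.9091 373.9174] [245 365  17  17 242] at z.11: [-0.1106 -0.0024] rel [-0.2906 -0.0024]
```

View pics/w16.png

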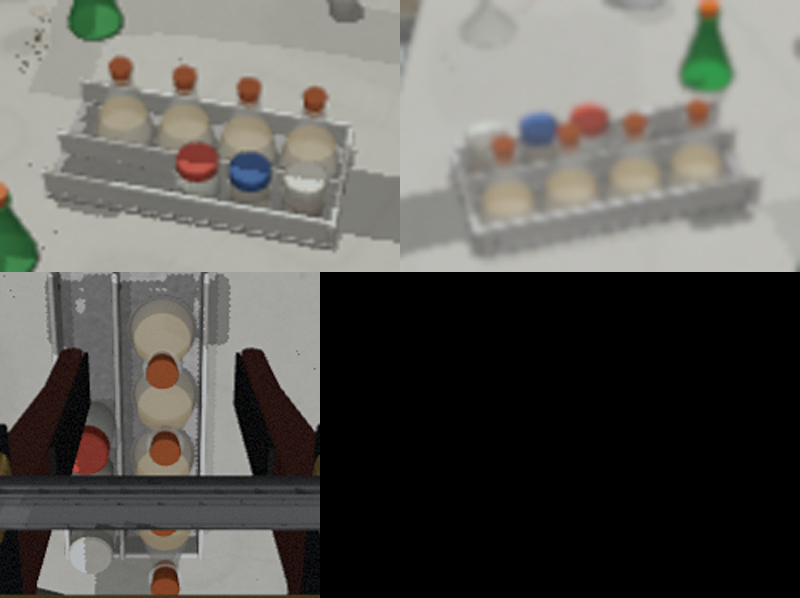

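The final views show four upright flasks in a closed row, with spacing of about 67–68 mm and the first at about x = -0.112. The jars are unmoved and the gripper is clear.

```bash
python3 -c "
from cell import *
print(sign_off())"
```

```text
the job is handed in; nothing more can be done
None
```

I handed the job in at about 31 s on the robot's clock: all four flasks stand upright in one closed-up row, the two old ones in front and the two new ones behind, all let go of; the judged result wasn't shown to me.

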